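Unstack the joint parts into their holders

ROBOT

A 7-joint arm with a two-finger parallel gripper is mounted at the origin on the work surface. World frame = base frame: x ahead of the robot, y to its left, z up, the work surface at z = 0. Lengths are in m, angles in rad, forces in N, time in s.
With the tool pointing down it reaches from about 0.425 to 0.925 m from the base axis. Payload 6.8 kg.
Tool frame: the origin (TCP) lies on the centre line of the jaws, within the pads' length; the fingertips stand 11 mm ahead of it and the grasp point (between the pads) lies 8 mm behind it; z points along the fingers, y is the direction in which the jaws open and shut (so a half turn about z gives the same grasp; the last joint's range is limited). The gripper opens to 85 mm and grips with 20 to 120 N. Pads are 22 mm wide; open, the fingers measure 114 mm over their backs; the gripper's body (76 mm by 85 mm) begins 54 mm behind the grasp point. The pads swing forward as they close: fully open they stand 13 mm farther back than shut.
Start: joints at [-1.251, 0.477, 0.022, 1.555, -0.011, 1.109, -0.083], TCP at [0.28, 0.614, 0.242] pointing down, gripper open.
Joint ranges: [-2.96, 2.96], [-0.34, 2.1], [-1.41, 1.46], [0.24, 2.44], [-1.37, 4.51], [0.17, 1.92], [-2.96, 2.96]. Speed limits (rad/s): [2.39, 2.39, 3.14, 3.14, 3.14, 3.14, 3.14].

INTERFACE

Orientations are given as a rotation vector (axis times angle).
In Python, from bench import r gives the robot as it stands.
- The arm moves only by the tool send_rows, never from a script. Its argument "deltas" is a list of rows, each a list of 7 numbers: the opening, from 0 (shut) to 1 (fully open), then the shift along the tool's x, y, z as a fraction of full scale, then the turn, a rotation vector about the tool's x, y, z as a fraction of full scale. In form: [[hand, x, y, z, ax, ay, az], ...]. A call has 1 to 20 rows; each row is the pose to reach, as a shift and turn from the pose commanded when the call began, along the tool's axes at that moment, turning the shorter way round; what a row does not reach only later rows make up. Full scale, the value 1, is 150 mm for a shift and 180 degrees for a turn. A row lasts 1/12 s, in which the tool goes at most 41.7 mm and 7.16 degrees, less where a joint would pass 70% of its speed; a pose out of reach is approached as far as the arm can. A call with a number of a shift or a turn outside -1 to 1 is refused whole. A call with a gripper value outside its range is refused whole. The fingers move at their own pace and stop on an object; "squeeze" is the grip in N (left out, the last holds). Time passes only in rows, so rows that repeat a pose let the fingers close. It gives the time, the measured TCP pose, the force and the opening at its end, in the units of the state.
- r.get_obs(): the state, without advancing time (a new reading comes with each control period).
- r.grab_frame(name): name is "scene" or "top"; returns a dict with "pixels" (480x640x3 uint8, red, green, blue), "camera_matrix" (3x3 intrinsics, pixels), "dist_coeffs" ([k1, k2, p1, p2, k3] as OpenCV has them; the pictures are not rectified), "rvec" (rotation vector, rad) and "tvec" (3), from world to camera coordinates, as OpenCV has them. Camera axes: x right, y down, z forward; pixel columns grow to the right and rows downward; lengths in m; the calibration is good to about 2 mm. A picture is of the moment at which its call begins. There is no depth.
- r.hand_in(): hands the job in, once; it reports no verdict.
The state is a dict: "clock": time; "joints": joint angles; "qvel": joint speeds; "tau": joint torques, N m; "tcp_pos": TCP position; "orientation": TCP orientation; "contact_force": force on the tool from outside, world axes, zero at the start; "moment": the same for the moment, N m; "grip_width": finger opening in m.
Only numpy, scipy, OpenCV 4.12 (cv2) and the standard library are available. Lean on these libraries where they do the work, as an engineer would, in place of code of your own. Each camera call takes 0.05 s, during which the arm holds its last target. There are 200 camera calls.

TASK

Take the stack of machine parts on the bench apart from the top down, one part at a time, and put each in its own holder: the brass plug upright in the bored hole of the wooden block, the hex nut flat in the round dish, the ring flat over the upright post, and last the rectangular flange plate flat in the rectangular tray. Set each part down gently rather than dropping it, let go of all of them, and leave the jar and the pliers where they are.

Things in the scene. Friction and masses are not known exactly. Their poses are not given: they have to be found in the camera images.
- plug: solid brass plug, upright round cylinder 26 mm in diameter and 34 mm high (straight side up to 28 mm, then coned to 18 mm at the flat top). About 0.13 kg. Top of the stack at the start, its underside 58 mm above the bench. Origin: centre of its underside, z up.
- nut: bright steel hexagon nut, 40 mm across flats (46 mm across corners), 20 mm high, with an open hole about 18 mm wide. About 0.14 kg. Lies under the plug, on the ring, its underside 38 mm above the bench. Origin: centre of its underside, z up; its x axis is square to one pair of flats (so are the directions 60 and 120 degrees from x).
- ring: dark steel ring, 54 mm outside, 30 mm bore, 18 mm high. About 0.20 kg. Lies under the nut, on the flange plate, its underside 20 mm above the bench. Origin: centre of its underside, z up.
- flange: aluminium flange plate, rectangular, 84 mm (its x) by 58 mm (its y) by 20 mm high, four dark bolt holes near its corners. About 0.28 kg. Bottom of the stack, lying on the bench. Origin: centre of its underside, z up.
- block: fixed square pale wooden block 70 x 70 mm, 20 mm high, with one round blind hole 42 mm in diameter in the middle of its top, 10 mm deep (hole floor 10 mm above the bench). Holder of the plug. Origin: centre of its underside, on the bench, below the hole's centre.
- dish: fixed round steel dish 68 mm in diameter, 62 mm inside, rim 10 mm above the bench, floor 4 mm above the bench. Holder of the nut. Origin: centre of its underside, on the bench.
- post: fixed round pale wooden base 76 mm in diameter and 6 mm thick with an upright steel post in its centre, 12 mm in diameter, its top 36 mm above the bench. Holder of the ring. Origin: centre of the base's underside, on the bench.
- tray: fixed rectangular grey tray 114 mm (its x) by 88 mm (its y), inside 106 x 80 mm, rim 10 mm above the bench, floor 4 mm above the bench. Holder of the flange plate, long side along long side. Origin: centre of its underside, on the bench.
- jar: bystander: closed brown glass jar with black cap, 56 mm in diameter, 65 mm high, standing on the bench. Origin: centre of its underside. Not to be disturbed.
- pliers: bystander: pliers with blue grips lying on the bench, about 155 mm long (x from -92 mm at the grips to +59 mm at the jaws), 56 mm wide, 16 mm high. Origin: on the bench below the middle, 8 mm behind the pivot. Not to be disturbed.
Things that resemble listed ones, but are neither listed nor needed, are in the scene too. What is meant by the plug is not blue, green or purple, and is the smaller of those in its own colour.

How it is judged:
On the way, in this order (a step that is already met when the one before it is completed fails the run):
1. the brass plug stands in the bored wooden block, let go (horizontal distance between plug and block below 0.012 m and z of plug in the frame of block between 0.007 and 0.013 m and angle between plug's own z axis and vertical below 0.1 rad and contact force between the fingers and plug below 0.1 N), for 0.2 s.
2. the hex nut lies flat in the round dish, let go (horizontal distance between nut and dish below 0.014 m and z of nut in the frame of dish between 0.001 and 0.007 m and angle between nut's own z axis and vertical below 0.1 rad and contact force between the fingers and nut below 0.1 N), for 0.2 s.
3. the ring lies flat over the upright post, let go (horizontal distance between ring and post below 0.013 m and z of ring in the frame of post between 0.003 and 0.009 m and angle between ring's own z axis and vertical below 0.1 rad and contact force between the fingers and ring below 0.1 N), for 0.2 s.
4. the flange plate lies flat in the rectangular tray, let go (horizontal distance between flange and tray below 0.02 m and z of flange in the frame of tray between 0.001 and 0.007 m and angle between flange's own z axis and vertical below 0.1 rad and contact force between the fingers and flange below 0.1 N), for 0.2 s.
At the end, for the whole second after the job is handed in: all four parts are level (0.1 rad), released, still and fully down (3 mm) in their holders; from the holder's centre: plug within 12 mm in the block, nut within 14 mm in the dish, ring within 13 mm over the post, flange plate within 20 mm in the tray (all of step 1 and all of step 2 and all of step 3 and all of step 4 and linear speed of each of plug, nut, ring, flange below 0.02 m/s); the robot touches nothing.
It fails at once if a part is dropped or knocked away: it moves faster than 0.7 m/s while the gripper does not hold it (a fall of about 25 mm) ((linear speed of plug above 0.7 m/s and contact force between the fingers and plug below 0.05 N) or (linear speed of nut above 0.7 m/s and contact force between the fingers and nut below 0.05 N) or (linear speed of ring above 0.7 m/s and contact force between the fingers and ring below 0.05 N) or (linear speed of flange above 0.7 m/s and contact force between the fingers and flange below 0.05 N)).
It fails at once if the jar or the pliers are shifted by more than 25 mm (distance of any of jar, pliers from where it was at the start of the episode above 0.025 m).
It also fails if it takes over 120 s, if anything falls off the work surface, if the arm or the gripper's body presses on something with over 40 N, if the wrist force passes 120 N, or if a joint passes its speed limit or range.

## Working session

There is one attempt and no reset: what is moved stays moved. The work goes in short steps, Python scripts to look and compute and a tool call to move; the robot and the scene stay as the last step left them, time stands still between calls to the robot, and variables do not carry over. Pictures are saved under pics/ and viewed, about 12 in all and at most 16, crops included, and the job is handed in when it is done.

Besides the shell and the picture viewer there is one more tool, called after "Emit:" as name([rows], argument=value, ...), one row to a line, values as JSON. send_rows: Moves the arm, as the interface text tells. Shift numbers are shares of 150 mm and turn numbers shares of 180 degrees, none past 1 either way. Its arguments: {"type":"object","properties":{"deltas":{"type":"array","items":{"type":"array","items":{"type":"number"}}},"squeeze":{"type":"number"}},"required":["deltas"]}

```bash
ls; mkdir -p pics
python3 - <<'E'
from bench import r
import cv2,pickle
for n in ("top","scene"):
    f=r.grab_frame(n); cv2.imwrite(f"pics/{n}0.png",f["pixels"][:,:,::-1]); pickle.dump(f,open(f"{n}0.pkl","wb"))
    print(n,f["camera_matrix"],f["dist_coeffs"],f["rvec"],f["tvec"])
print(r.get_obs())
E
```

```text
pics
top [[447.10940568   0.         325.55920594]
 [  0.         447.10940568 235.77477557]
 [  0.           0.           1.        ]] [-0.06364414  0.          0.          0.          0.        ] [ 2.15709044 -2.17628175  0.09575912] [0.02022396 0.55663019 1.11785252]
scene [[527.6832204    0.         315.27866697]
 [  0.         527.6832204  226.98090037]
 [  0.           0.           1.        ]] [-0.02107579  0.          0.          0.          0.        ] [ 1.15469947  2.4362986  -0.90411216] [ 0.33899794 -0.2786331   1.40353565]
{'clock': 0.1, 'joints': array([-1.25107841,  0.47770224,  0.02232933,  1.55630525, -0.01150906,
        1.10929636, -0.08307351]), 'qvel': array([ 0.00089669, -0.00270302,  0.00155911, -0.00244677,  0.00033976,
       -0.0006356 , -0.00195818]), 'tau': array([ 4.61945587e-03, -5.97762001e+01,  1.61372300e+00, -2.81955796e+01,
        1.28141226e-02,  4.99350353e-03, -2.05486742e-06]), 'tcp_pos': array([0.27984141, 0.61371905, 0.24145283]), 'orientation': array([-6.66766761e-01, -3.06977598e+00,  2.45878048e-03]), 'contact_force': array([0.2366611 , 0.58417149, 0.57457514]), 'moment': array([-0.0444649 , -0.00271662, -0.04163221]), 'grip_width': 0.08576659270316554}
```

View pics/top0.png

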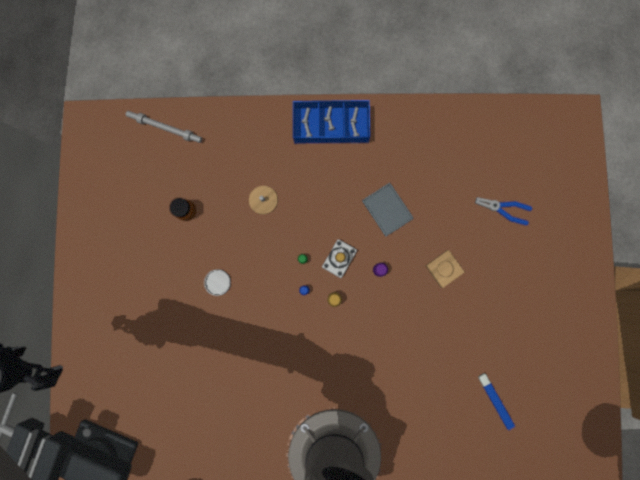

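View pics/scene0.png

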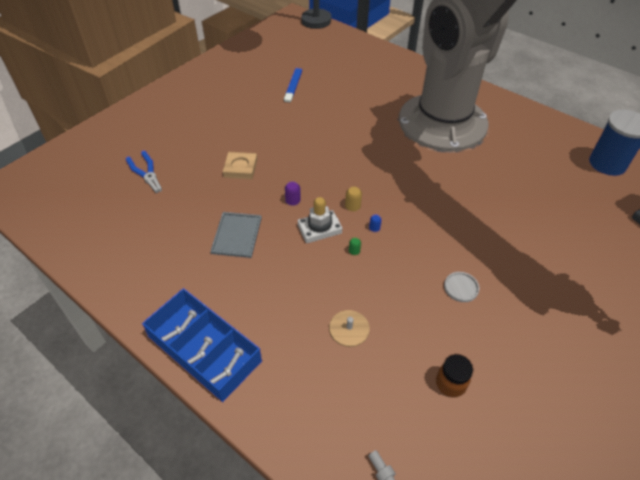

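Top view: the stack is at (340,257), block (446,269), dish (217,282), post (263,199), tray (388,209), jar (181,208) and pliers (505,210). There are two brass candidates. One is the smaller plug on the stack (340,257), the other a bigger one on the bench at (335,299). The stack-top one fits "smaller, on top of the stack". I'll measure and confirm it in an enlarged crop.

```bash
cat > h.py <<'E'
import cv2,numpy as np,pickle
from scipy.spatial.transform import Rotation as R
def ray(f,uv):
    p=cv2.undistortPoints(np.array(uv,float).reshape(-1,1,2),f["camera_matrix"],f["dist_coeffs"]).reshape(-1,2)
    M=cv2.Rodrigues(f["rvec"])[0]; d=np.c_[p,np.ones(len(p))]@M
    return -M.T@np.ravel(f["tvec"]),d
def plane(f,uv,z):
    c,d=ray(f,uv); return (c+d*((z-c[2])/d[:,2])[:,None])[:,:2]
def proj(f,P): return cv2.projectPoints(np.array(P,float).reshape(-1,3),f["rvec"],f["tvec"],f["camera_matrix"],f["dist_coeffs"])[0].reshape(-1,2)
def load(n): return pickle.load(open(n+".pkl","rb"))
E
python3 - <<'E'
from h import *
t=load("top0");s=load("scene0")
a=cv2.resize(t["pixels"][225:325,280:480],None,fx=4,fy=4,interpolation=cv2.INTER_CUBIC)
b=cv2.resize(s["pixels"][170:270,230:430],None,fx=4,fy=4,interpolation=cv2.INTER_CUBIC)
cv2.imwrite("pics/crop0.png",cv2.resize(np.vstack([a,b]),(600,600))[:,:,::-1] if 0 else cv2.resize(np.vstack([a,b]),None,fx=.75,fy=.75)[:,:,::-1])
hsv=cv2.cvtColor(t["pixels"],cv2.COLOR_RGB2HSV)
for n,(u,v) in dict(block=(434,262),block2=(457,272),dish=(217,282),post=(255,205),tray=(388,209),table=(300,230),plug=(340,257),ring=(331,262),flange=(345,244),decoy=(335,299)).items(): print(n,hsv[v,u],t["pixels"][v,u])
E
```

```text
block [ 17 112 159] [159 129  89]
block2 [ 17 110 164] [164 134  93]
dish [ 60   3 184] [182 184 182]
post [ 17 109 159] [159 130  91]
tray [ 97  22 105] [ 96 103 105]
table [ 12 120 121] [121  87  64]
plug [ 20 148 167] [167 136  70]
ring [90 12 83] [79 83 83]
flange [ 23   6 160] [160 159 156]
decoy [ 21 155 166] [166 135  65]
```

View pics/crop0.png

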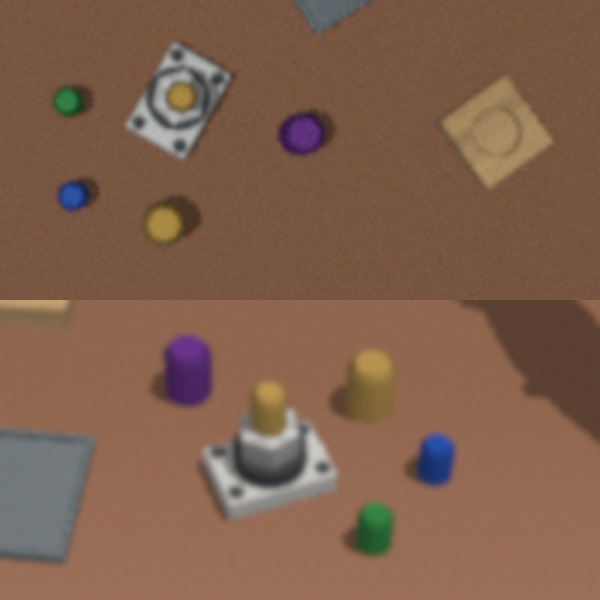

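The crop confirms that the brass plug on the stack (top view 340,257) is smaller than the loose brass one (335,299). Next I'll measure positions.

```bash
cat > meas.py <<'E'
from h import *
def blob(f,mask,uv,rad=45):
    m=np.zeros(mask.shape,np.uint8); u,v=uv
    m[v-rad:v+rad,u-rad:u+rad]=mask[v-rad:v+rad,u-rad:u+rad]
    cs=cv2.findContours(m,cv2.RETR_EXTERNAL,cv2.CHAIN_APPROX_NONE)[0]
    cs=[c for c in cs if cv2.contourArea(c)>15]
    return min(cs,key=lambda c:abs(cv2.pointPolygonTest(c,(float(u),float(v)),True)) if cv2.pointPolygonTest(c,(float(u),float(v)),False)<0 else -1)
def rep(f,c,z,n,circ=False):
    P=plane(f,c[:,0].astype(float),z).astype(np.float32)*1000
    (x,y),(w,h),a=cv2.minAreaRect(P); (cx,cy),rr=cv2.minEnclosingCircle(P)
    if w<h: a+=90; w,h=h,w
    print(n,"rect c %.1f %.1f size %.1f %.1f long-axis deg %.1f"%(x,y,w,h,a),"circ %.1f %.1f d %.1f"%(cx,cy,2*rr))
    return P
E
python3 - <<'E'
from meas import *
for n,o in dict(top=dict(block=(446,258),dish=(217,282),post=(256,205),tray=(388,209),plug=(340,257),flange=(345,246)),
  scene=dict(block=(232,172),dish=(462,288),post=(340,338),tray=(237,235),plug=(319,205),flange=(332,233))).items():
    f=load(n+"0"); h=cv2.cvtColor(f["pixels"],cv2.COLOR_RGB2HSV).astype(int); H,S,V=h[...,0],h[...,1],h[...,2]
    print(n,"cam",ray(f,[[320,240]])[0])
    wood=((H>=14)&(H<26)&(S>60)&(V>140)); grey=(S<70)&(V>60); brass=(S>128)&(H>=16)&(H<28)&(V>90)
    for k,(m,z) in dict(block=(wood,.02),dish=(grey,.01),post=(wood,.006),tray=(grey,.01),plug=(brass,.092),flange=(grey&(V>0),.02)).items():
        c=blob(f,m.astype(np.uint8),o[k]); rep(f,c,z,k)
        print("   bbox",cv2.boundingRect(c))
E
```

```text
top cam [0.44486896 0.00489808 1.16700816]
block rect c 470.0 -291.0 size 69.5 68.7 long-axis deg 34.6 circ 469.2 -291.6 d 93.4
   bbox (428, 251, 36, 37)
dish rect c 440.8 297.9 size 68.1 67.4 long-axis deg 90.5 circ 440.1 298.1 d 71.6
   bbox (204, 269, 27, 27)
post rect c 656.8 181.1 size 72.4 71.6 long-axis deg 0.2 circ 657.2 181.4 d 75.0
   bbox (249, 186, 28, 28)
tray rect c 627.6 -146.8 size 116.0 90.8 long-axis deg 32.2 circ 626.6 -146.7 d 141.0
   bbox (362, 183, 51, 54)
plug rect c 499.4 -20.2 size 18.7 17.0 long-axis deg 134.4 circ 499.2 -19.6 d 20.0
   bbox (336, 253, 9, 8)
flange rect c 499.5 -19.0 size 87.2 61.2 long-axis deg 149.4 circ 499.9 -18.7 d 98.8
   bbox (322, 239, 35, 39)
scene cam [1.0857496  0.45184925 0.88286374]
block rect c 467.8 -290.5 size 75.1 73.7 long-axis deg 35.4 circ 468.9 -291.3 d 97.6
   bbox (223, 152, 34, 22)
dish rect c 441.6 299.2 size 73.1 69.0 long-axis deg 174.8 circ 441.5 299.6 d 74.6
   bbox (444, 271, 36, 31)
post rect c 656.0 181.1 size 76.9 75.7 long-axis deg 39.2 circ 656.5 180.6 d 78.6
   bbox (329, 310, 41, 37)
tray rect c 627.9 -145.1 size 121.1 90.9 long-axis deg 32.2 circ 628.6 -144.8 d 145.1
   bbox (210, 212, 52, 46)
plug rect c 508.3 -10.6 size 44.9 22.7 long-axis deg 39.3 circ 508.9 -11.4 d 45.7
   bbox (314, 197, 12, 17)
flange rect c 498.5 -22.5 size 92.5 89.4 long-axis deg 58.4 circ 501.8 -21.0 d 113.1
   bbox (297, 206, 46, 37)
```

```bash
cat > go.py <<'E'
# usage: go.py x y z(mm) yaw(deg of tool y; 'k' keep) : delta in tool axes, and units of the rows
import sys
from h import *
from bench import r
o=r.get_obs(); M=R.from_rotvec(o["orientation"]).as_matrix()
psi=np.degrees(np.arctan2(M[1,1],M[0,1])); p=o["tcp_pos"]*1000
print("tcp",p.round(1),"yaw %.1f tilt %.2f deg"%(psi,np.degrees(np.arccos(-M[2,2]))),"F",o["contact_force"].round(1),"w %.1f t %.1f"%(o["grip_width"]*1000,o["clock"]),"j7 %.2f"%o["joints"][6])
if len(sys.argv)>3:
    g=np.array([float(v) for v in sys.argv[1:4]]); y=psi if sys.argv[4]=='k' else float(sys.argv[4])
    y=psi+(y-psi+90)%180-90
    z=np.radians(y); G=np.array([[-np.sin(z),np.cos(z),0],[np.cos(z),np.sin(z),0],[0,0,-1]]).T
    print("units shift",((M.T@(g-p))/150).round(4),"turn",(R.from_matrix(M.T@G).as_rotvec()/np.pi).round(4))
E
python3 go.py 499.3 -19.7 200 60
```

```text
tcp [279.8 613.7 241.5] yaw 65.5 tilt 0.09 deg F [0.2 0.6 0.6] w 85.8 t 0.1 j7 -0.08
units shift [-3.083  -3.2349  0.2818] turn [-0.0005  0.0001  0.0305]
```

Emit:
send_rows([
  [0.6,-0.2,-0.2,0,0,0,0.01],
  [0.6,-0.4,-0.4,0,0,0,0.02],
  [0.6,-0.6,-0.6,0,0,0,0.03],
  [0.6,-0.8,-0.8,0,0,0,0.03],
  [0.6,-1,-1,0,0,0,0.03],
])

```text
clock: 0.52
tcp_pos: [0.3531, 0.4169, 0.2419]
orientation: [-0.811, -3.035, 0.001]
contact_force: [1.5, -0.2, -0.5]
grip_width: 0.0512
```

Emit:
send_rows([
  [0.6,-0.2,-0.2,0,0,0,0],
  [0.6,-0.4,-0.4,0,0,0,0],
  [0.6,-0.6,-0.6,0,0,0,0],
  [0.6,-0.8,-0.8,0,0,0,0],
  [0.6,-1,-1,0,0,0,0],
])

```text
clock: 0.93
tcp_pos: [0.4071, 0.2157, 0.2421]
orientation: [-0.81, -3.035, 0.0]
contact_force: [2.2, -1.2, -0.6]
grip_width: 0.0514
```

Emit:
send_rows([
  [0.6,-0.2,-0.2,0,0,0,0],
  [0.6,-0.4,-0.4,0,0,0,0],
  [0.6,-0.6,-0.6,0,0,0,0],
  [0.6,-0.8,-0.8,0,0,0,0],
  [0.6,-0.8,-0.8,0,0,0,0],
  [0.6,-0.8,-0.8,0,0,0,0],
])

```text
clock: 1.43
tcp_pos: [0.4515, 0.0513, 0.2422]
orientation: [-0.82, -3.033, 0.001]
contact_force: [-0.7, 0.8, 0.2]
grip_width: 0.0514
```

```bash
python3 go.py 499.3 -19.7 160 60
```

```text
tcp [451.5  51.3 242.2] yaw 59.7 tilt 0.02 deg F [-0.7  0.8  0.2] w 51.4 t 1.4 j7 0.84
units shift [-0.5138 -0.2482  0.5483] turn [-0.0001  0.     -0.0014]
```

Emit:
send_rows([
  [0.6,-0.25,-0.12,0.1,0,0,0],
  [0.6,-0.514,-0.248,0.3,0,0,0],
  [0.6,-0.514,-0.248,0.5,0,0,0],
  [0.6,-0.514,-0.248,0.548,0,0,0],
  [0.6,-0.514,-0.248,0.548,0,0,0],
  [0.6,-0.514,-0.248,0.548,0,0,0],
])

```text
clock: 1.93
tcp_pos: [0.4992, -0.0147, 0.1601]
orientation: [-0.807, -3.034, -0.0]
contact_force: [0.2, 0.5, 1.9]
grip_width: 0.051
```

```bash
python3 go.py 499.3 -19.7 81 60
python3 - <<'E'
from h import *
from bench import r
f=r.grab_frame("scene"); t=r.grab_frame("top")
a=cv2.resize(f["pixels"][140:260,240:400],None,fx=5,fy=5)
cv2.imwrite("pics/c1.png",a[:,:,::-1])
E
```

```text
tcp [499.2 -14.7 160.1] yaw 60.2 tilt 0.10 deg F [0.2 0.5 1.9] w 51.0 t 1.9 j7 1.12
units shift [-0.0183 -0.0282  0.5276] turn [-0.0001 -0.0005  0.0012]
```

View pics/c1.png

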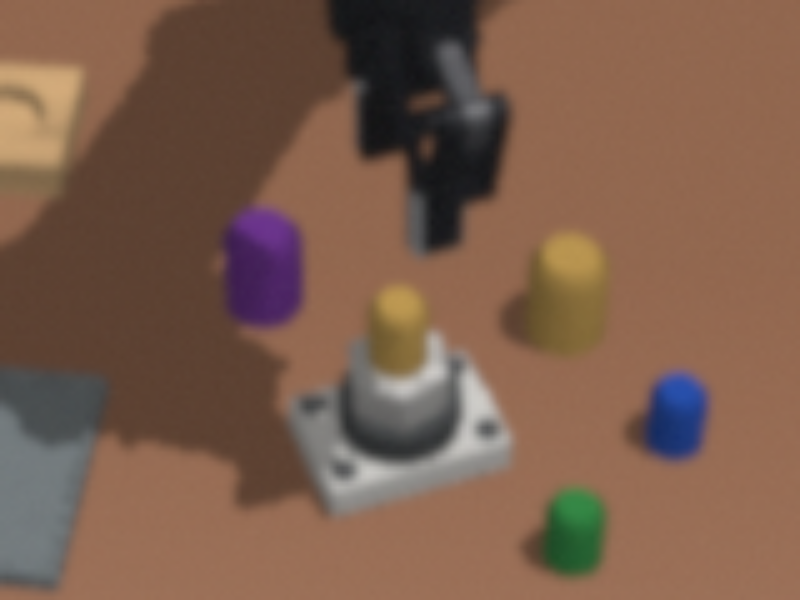

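The scene crop shows the open gripper (tip ~ (430,250) in the crop) above and behind the stack, with nothing in its way. I'll check how it has settled.

```bash
python3 go.py 499.3 -19.7 81 60
```

```text
tcp [500.3 -14.8 161.5] yaw 60.2 tilt 0.13 deg F [ 1.1  0.2 -1.1] w 51.2 t 2.0 j7 1.12
units shift [-0.0101 -0.0326  0.5367] turn [0.0007 0.0003 0.0013]
```

Emit:
send_rows([
  [0.6,0,0,0,0,0,0],
  [0.6,0,0,0,0,0,0],
])

```text
clock: 2.2
tcp_pos: [0.5002, -0.0157, 0.1614]
orientation: [0.808, 3.034, 0.003]
contact_force: [0.3, 0.1, -0.0]
grip_width: 0.051
```

```bash
python3 go.py 499.3 -19.7 81 60
```

```text
tcp [500.2 -15.7 161.4] yaw 60.2 tilt 0.15 deg F [ 0.3  0.1 -0. ] w 51.0 t 2.2 j7 1.12
units shift [-0.007  -0.0276  0.5362] turn [0.0007 0.0005 0.0009]
```

Emit:
send_rows([
  [0.6,-0.007,-0.028,0,0,0,0],
  [0.6,-0.007,-0.028,0.15,0,0,0],
  [0.6,-0.007,-0.028,0.3,0,0,0],
  [0.6,-0.007,-0.028,0.42,0,0,0],
  [0.6,-0.007,-0.028,0.42,0,0,0],
  [0.6,-0.007,-0.028,0.42,0,0,0],
])

```text
clock: 2.7
tcp_pos: [0.498, -0.0211, 0.0971]
orientation: [-0.811, -3.034, 0.001]
contact_force: [-0.1, 0.2, 0.4]
grip_width: 0.0513
```

```bash
python3 go.py 499.3 -19.7 81 60
```

```text
tcp [498.  -21.1  97.1] yaw 60.1 tilt 0.08 deg F [-0.1  0.2  0.4] w 51.3 t 2.7 j7 1.19
units shift [-0.0031  0.0127  0.107 ] turn [-0.0003 -0.0004  0.0004]
```

Emit:
send_rows([
  [0.6,-0.002,0.011,0.05,0,0,0],
  [0.6,-0.002,0.011,0.107,0,0,0],
  [0.6,-0.002,0.011,0.107,0,0,0],
  [0.5,-0.002,0.011,0.107,0,0,0],
  [0.4,-0.002,0.011,0.107,0,0,0],
  [0.3,-0.002,0.011,0.107,0,0,0],
  [0.2,-0.002,0.011,0.107,0,0,0],
  [0.1,-0.002,0.011,0.107,0,0,0],
  [0.1,-0.002,0.011,0.107,0,0,0],
  [0.1,-0.002,0.011,0.107,0,0,0],
  [0.1,-0.002,0.011,0.107,0,0,0],
], squeeze=40)

```text
clock: 3.62
tcp_pos: [0.5, -0.0195, 0.0816]
orientation: [0.811, 3.034, 0.001]
contact_force: [-1.4, -0.3, 5.4]
grip_width: 0.0241
```

```bash
python3 go.py 470 -291 100 k
```

```text
tcp [500.  -19.5  81.6] yaw 60.1 tilt 0.06 deg F [-1.4 -0.3  5.4] w 24.1 t 3.6 j7 1.20
units shift [-0.7295 -1.6682 -0.1236] turn [ 0.0002  0.0002 -0.    ]
```

```bash
python3 - <<'E'
from h import *
from bench import r
f=r.grab_frame("scene")
cv2.imwrite("pics/c2.png",cv2.resize(f["pixels"][170:250,270:370],None,fx=7,fy=7,interpolation=cv2.INTER_CUBIC)[:,:,::-1])
E
python3 go.py
```

```text
tcp [500.  -19.5  81.5] yaw 60.1 tilt 0.05 deg F [-1.2  0.1  4.9] w 23.9 t 3.7 j7 1.20
```

View pics/c2.png

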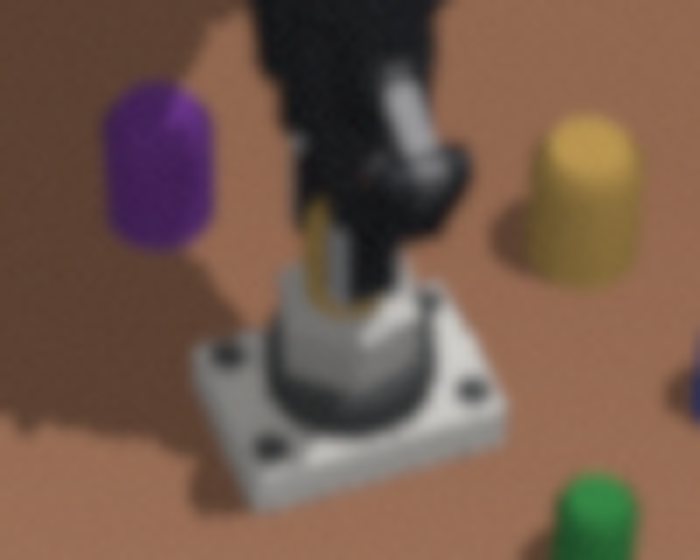

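The crop shows the fingers well down the plug's straight side, with the tip bottom at about (355,300) in the crop, close above the nut top. I'll work out the tip height from that pixel.

Run:
```python
from h import *
f=load("scene0")
for d in (12,26):
  for s in (-11,11):
    for z in (60,65,70,75):
      P=np.array([500+.5*d-.866*s,-19.5+.866*d+.5*s,z])/1000
      q=proj(f,P)[0]; print(d,s,z,((q-[270,170])*7).round())
```

```text
12 -11 60 [321. 325.]
12 -11 65 [321. 314.]
12 -11 70 [321. 303.]
12 -11 75 [321. 291.]
12 11 60 [389. 306.]
12 11 65 [389. 294.]
12 11 70 [390. 283.]
12 11 75 [390. 272.]
26 -11 60 [337. 358.]
26 -11 65 [337. 347.]
26 -11 70 [337. 335.]
26 -11 75 [337. 324.]
26 11 60 [406. 338.]
26 11 65 [407. 327.]
26 11 70 [407. 316.]
26 11 75 [407. 304.]
```

Emit:
send_rows([
  [0.1,0,0,-0.05,0,0,0],
  [0.1,0,0,-0.15,0,0,0],
  [0.1,0,0,-0.3,0,0,0],
  [0.1,0,0,-0.45,0,0,0],
  [0.1,0,0,-0.45,0,0,0],
])

```text
clock: 4.08
tcp_pos: [0.5017, -0.0198, 0.1522]
orientation: [0.81, 3.03, 0.004]
contact_force: [0.5, 0.8, -0.8]
grip_width: 0.0239
```

```bash
python3 - <<'E'
from h import *
from bench import r
f=r.grab_frame("scene"); t=r.grab_frame("top")
pickle.dump(f,open("s1.pkl","wb"));pickle.dump(t,open("t1.pkl","wb"))
cv2.imwrite("pics/c3.png",cv2.resize(f["pixels"][140:250,270:370],None,fx=5,fy=5,interpolation=cv2.INTER_CUBIC)[:,:,::-1])
E
python3 go.py 470 -291 130 k
```

```text
tcp [499.8 -19.5 149.1] yaw 60.1 tilt 0.09 deg F [-0.1 -0.  -0.9] w 24.0 t 4.2 j7 1.14
units shift [-0.7301 -1.6685  0.1265] turn [ 0.0004  0.0004 -0.    ]
```

View pics/c3.png

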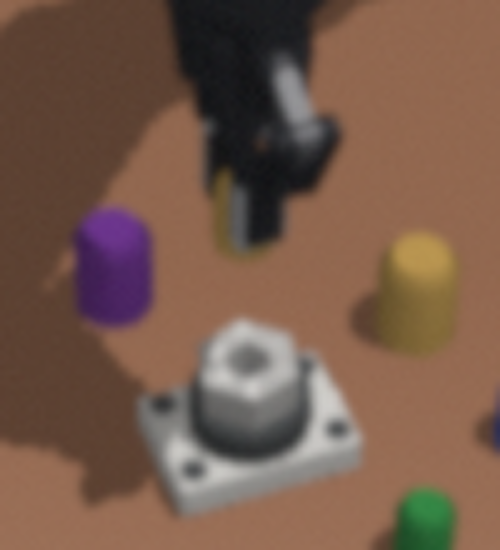

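The plug hangs upright between the fingers (crop 240,220) and the nut is visible on the stack (crop 250,370). Now I'll carry the plug to the block.

Emit:
send_rows([
  [0.1,-0.08,-0.18,0,0,0,0],
  [0.1,-0.18,-0.4,0,0,0,0],
  [0.1,-0.28,-0.6,0,0,0,0],
  [0.1,-0.36,-0.8,0,0,0,0],
  [0.1,-0.42,-0.9,0,0,0,0],
  [0.1,-0.44,-1,0,0,0,0],
])

```text
clock: 4.68
tcp_pos: [0.481, -0.1847, 0.1474]
orientation: [-0.814, -3.033, 0.002]
contact_force: [0.5, 0.0, -0.9]
grip_width: 0.0244
```

Emit:
send_rows([
  [0.1,-0.08,-0.2,0,0,0,0],
  [0.1,-0.18,-0.4,0,0,0,0],
  [0.1,-0.26,-0.55,0,0,0,0],
  [0.1,-0.29,-0.65,0,0,0,0],
  [0.1,-0.29,-0.66,0,0,0,0],
  [0.1,-0.29,-0.66,0,0,0,0],
  [0.1,-0.29,-0.66,0,0,0,0],
])

```text
clock: 5.27
tcp_pos: [0.4698, -0.2887, 0.1475]
orientation: [-0.809, -3.033, -0.001]
contact_force: [0.3, -0.2, -1.2]
grip_width: 0.0243
```

```bash
python3 go.py 469.5 -291 50 k
```

```text
tcp [ 469.8 -288.7  147.5] yaw 60.1 tilt 0.14 deg F [ 0.3 -0.2 -1.2] w 24.3 t 5.3 j7 1.72
units shift [-0.0074 -0.0148  0.6497] turn [ 0.0001 -0.0008  0.    ]
```

Emit:
send_rows([
  [0.1,-0.007,-0.013,0.1,0,0,0],
  [0.1,-0.007,-0.013,0.25,0,0,0],
  [0.1,-0.007,-0.013,0.4,0,0,0],
  [0.1,-0.007,-0.013,0.55,0,0,0],
  [0.1,-0.007,-0.013,0.65,0,0,0],
  [0.1,-0.007,-0.013,0.65,0,0,0],
  [0.1,-0.007,-0.013,0.65,0,0,0],
])

```text
clock: 5.85
tcp_pos: [0.4701, -0.2905, 0.0504]
orientation: [-0.807, -3.034, -0.001]
contact_force: [0.5, 0.0, -1.1]
grip_width: 0.0239
```

```bash
python3 go.py 469.5 -291 34 k
```

```text
tcp [ 470.1 -290.5   50.4] yaw 60.2 tilt 0.14 deg F [ 0.5  0.  -1.1] w 23.9 t 5.8 j7 1.80
units shift [ 0.0013 -0.0046  0.1091] turn [ 0.0001 -0.0008  0.    ]
```

Emit:
send_rows([
  [0.1,0,0,0.03,0,0,0],
  [0.1,0,0,0.06,0,0,0],
  [0.1,0,0,0.09,0,0,0],
  [0.1,0,0,0.105,0,0,0],
  [0.1,0,0,0.11,0,0,0],
  [0.1,0,0,0.112,0,0,0],
  [0.1,0,0,0.112,0,0,0],
  [0.1,0,0,0.112,0,0,0],
])

```text
clock: 6.52
tcp_pos: [0.4703, -0.2923, 0.0344]
orientation: [0.811, 3.035, -0.0]
contact_force: [-0.1, -0.3, -1.8]
grip_width: 0.0241
```

Emit:
send_rows([
  [0.1,0,0.008,0.004,0,0,0],
  [0.1,0,0.008,0.008,0,0,0],
  [0.1,0,0.008,0.008,0,0,0],
  [0.1,0,0.008,0.008,0,0,0],
])

```text
clock: 6.85
tcp_pos: [0.4711, -0.2912, 0.0336]
orientation: [0.811, 3.035, 0.0]
contact_force: [-1.1, 1.5, 5.1]
grip_width: 0.0241
```

Contact on the hole floor (5 N). Release slowly, then rise.

Emit:
send_rows([
  [0.3,0,0,0,0,0,0],
  [0.4,0,0,0,0,0,0],
  [0.5,0,0,0,0,0,0],
  [0.6,0,0,0,0,0,0],
  [0.6,0,0,0,0,0,0],
  [0.6,0,0,-0.1,0,0,0],
  [0.6,0,0,-0.2,0,0,0],
  [0.6,0,0,-0.4,0,0,0],
  [0.6,0,0,-0.6,0,0,0],
  [0.6,0,0,-0.8,0,0,0],
  [0.6,0,0,-0.8,0,0,0],
])

```text
clock: 7.77
tcp_pos: [0.4735, -0.2932, 0.1583]
orientation: [0.81, 3.026, -0.002]
contact_force: [0.6, -1.2, 0.3]
grip_width: 0.051
```

Emit:
send_rows([
  [0.7,0.08,0.18,0,0,0,0],
  [0.7,0.18,0.4,0,0,0,0],
  [0.7,0.28,0.6,0,0,0,0],
  [0.7,0.36,0.8,0,0,0,0],
  [0.7,0.4,0.9,0,0,0,0],
  [0.7,0.4,0.9,0,0,0,0],
])

```text
clock: 8.27
tcp_pos: [0.4868, -0.1394, 0.1525]
orientation: [-0.8, -3.037, -0.003]
contact_force: [0.9, 1.0, -0.4]
grip_width: 0.0595
```

```bash
python3 - <<'E'
from meas import *
from bench import r
f=r.grab_frame("scene"); t=r.grab_frame("top")
pickle.dump(f,open("s2.pkl","wb"));pickle.dump(t,open("t2.pkl","wb"))
a=cv2.resize(f["pixels"][130:200,190:290],(600,420)); cv2.imwrite("pics/c4.png",a[:,:,::-1])
h=cv2.cvtColor(t["pixels"],cv2.COLOR_RGB2HSV).astype(int)
rep(t,blob(t,((h[...,1]>135)&(h[...,0]>=16)&(h[...,0]<28)&(h[...,2]>90)).astype(np.uint8),(446,266),20),.044,"plugtop")
# nut hex: 6-fold harmonic at radius between flats and corners, top plane .058
for n in ("s1","t1"):
    g=load(n); im=cv2.cvtColor(g["pixels"],cv2.COLOR_RGB2GRAY)
    th=np.radians(np.arange(0,360,2)); c=(.4993,-.0197)
    for rr in (.020,.0215,.023):
        P=np.c_[c[0]+rr*np.cos(th),c[1]+rr*np.sin(th),np.full(len(th),.058)]
        q=proj(g,P).astype(np.float32); I=cv2.remap(im,q[:,0:1],q[:,1:2],cv2.INTER_LINEAR)[:,0].astype(float)
        F=(I*np.exp(-1j*6*th)).mean(); print(n,rr,"corner deg %.1f (mod60) amp %.1f mean %.0f"%(np.degrees(-np.angle(F))/-6*-1%60 if 0 else (np.degrees(np.angle(F.conjugate()))/6)%60,abs(F),I.mean()))
E
python3 go.py 499.3 -19.7 130 k
```

```text
tcp [ 486.1 -143.9  152.8] yaw 60.2 tilt 0.01 deg F [-0.3  0.3  0.4] w 59.6 t 8.4 j7 1.41
units shift [0.3354 0.7621 0.152 ] turn [-0.0001 -0.     -0.    ]Traceback (most recent call last):
  File "<stdin>", line 7, in <module>
  File "meas.py", line 7, in blob
    return min(cs,key=lambda c:abs(cv2.pointPolygonTest(c,(float(u),float(v)),True)) if cv2.pointPolygonTest(c,(float(u),float(v)),False)<0 else -1)
ValueError: min() iterable argument is empty
```

View pics/c4.png

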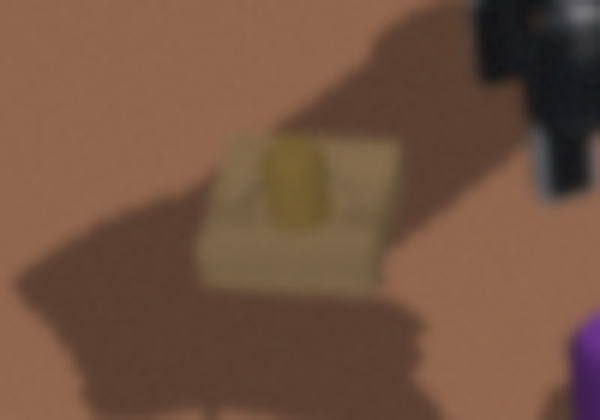

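The crop shows the plug standing upright in the block's hole at about (297,185), roughly centred. Next I'll measure the nut's hex angle.

Run:
```python
from h import *
for n in ("s2","t2"):
    g=load(n); im=cv2.cvtColor(g["pixels"],cv2.COLOR_RGB2GRAY)
    th=np.radians(np.arange(0,360,2)); c=(.4993,-.0197)
    for rr in (.020,.0215,.023):
        P=np.c_[c[0]+rr*np.cos(th),c[1]+rr*np.sin(th),np.full(len(th),.058)]
        q=proj(g,P).astype(np.float32); I=cv2.remap(im,q[:,0:1],q[:,1:2],cv2.INTER_LINEAR)[:,0].astype(float)
        F=(I*np.exp(-1j*6*th)).mean(); print(n,rr,"corner deg %.1f (mod60) amp %.1f mean %.0f"%(np.degrees(-np.angle(F))/6%60,abs(F),I.mean()))
a=cv2.resize(load("t2")["pixels"][235:280,315:365],None,fx=8,fy=8,interpolation=cv2.INTER_CUBIC)
b=cv2.resize(load("s2")["pixels"][200:245,295:345],None,fx=8,fy=8,interpolation=cv2.INTER_CUBIC)
cv2.imwrite("pics/c5.png",np.hstack([a,b])[:,:,::-1])
```

```text
s2 0.02 corner deg 46.6 (mod60) amp 5.5 mean 158
s2 0.0215 corner deg 46.8 (mod60) amp 5.2 mean 143
s2 0.023 corner deg 47.0 (mod60) amp 3.4 mean 130
t2 0.02 corner deg 46.3 (mod60) amp 8.0 mean 130
t2 0.0215 corner deg 46.5 (mod60) amp 8.2 mean 111
t2 0.023 corner deg 47.0 (mod60) amp 6.8 mean 97
```

View pics/c5.png

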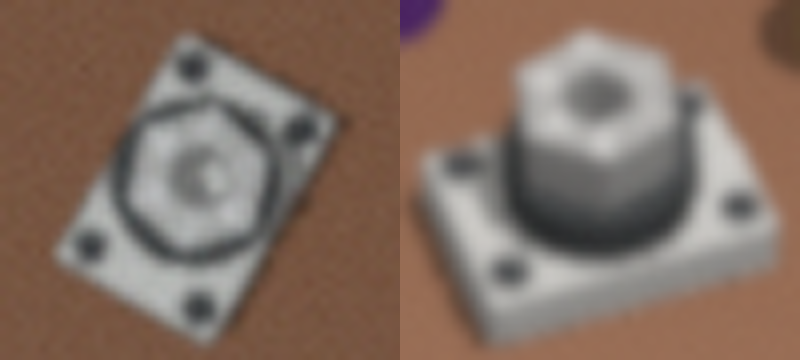

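Both views agree: the nut corners lie at about 46.7° (mod 60), so its flats face 76.7°. I'll set the jaw yaw to 76.7.

```bash
python3 go.py 499.3 -19.7 110 76.7
```

```text
tcp [ 486.1 -143.9  152.8] yaw 60.2 tilt 0.01 deg F [-0.3  0.3  0.4] w 59.6 t 8.4 j7 1.41
units shift [0.3353 0.7621 0.2854] turn [-0.0001 -0.     -0.0918]
```

Emit:
send_rows([
  [0.75,0.08,0.18,0,0,0,-0.03],
  [0.75,0.18,0.4,0,0,0,-0.06],
  [0.75,0.27,0.6,0,0,0,-0.092],
  [0.75,0.335,0.762,0.1,0,0,-0.092],
  [0.75,0.335,0.762,0.2,0,0,-0.092],
  [0.75,0.335,0.762,0.285,0,0,-0.092],
  [0.75,0.335,0.762,0.285,0,0,-0.092],
  [0.75,0.335,0.762,0.285,0,0,-0.092],
])

```text
clock: 9.03
tcp_pos: [0.4991, -0.0218, 0.1099]
orientation: [-0.369, -3.118, 0.002]
contact_force: [0.2, 0.1, 0.6]
grip_width: 0.0637
```

```bash
python3 go.py 499.3 -19.7 56 76.7
```

```text
tcp [499.1 -21.8 109.9] yaw 76.5 tilt 0.11 deg F [0.2 0.1 0.6] w 63.7 t 9.0 j7 1.43
units shift [0.0017 0.0145 0.3592] turn [-0.0004 -0.0004 -0.0011]
```

Emit:
send_rows([
  [0.75,0.001,0.011,0.1,0,0,0],
  [0.75,0.001,0.011,0.2,0,0,0],
  [0.75,0.001,0.011,0.3,0,0,0],
  [0.75,0.001,0.011,0.359,0,0,0],
  [0.75,0.001,0.011,0.359,0,0,0],
  [0.75,0.001,0.011,0.359,0,0,0],
  [0.65,0.001,0.011,0.359,0,0,0],
  [0.55,0.001,0.011,0.359,0,0,0],
  [0.48,0.001,0.011,0.359,0,0,0],
  [0.4,0.001,0.011,0.359,0,0,0],
  [0.3,0.001,0.011,0.359,0,0,0],
  [0.25,0.001,0.011,0.359,0,0,0],
  [0.25,0.001,0.011,0.359,0,0,0],
  [0.25,0.001,0.011,0.359,0,0,0],
])

```text
clock: 10.2
tcp_pos: [0.5006, -0.0181, 0.0575]
orientation: [0.365, 3.119, 0.001]
contact_force: [-2.2, 0.9, 6.6]
grip_width: 0.0392
```

```bash
python3 go.py 440.8 298.3 130 k
```

```text
tcp [500.6 -18.1  57.5] yaw 76.7 tilt 0.10 deg F [-2.2  0.9  6.6] w 39.2 t 10.2 j7 1.47
units shift [ 0.8737  1.9612 -0.4827] turn [ 0.0003  0.0005 -0.    ]
```

Emit:
send_rows([
  [0.25,0,0,-0.03,0,0,0],
  [0.25,0,0,-0.08,0,0,0],
  [0.25,0,0,-0.18,0,0,0],
  [0.25,0,0,-0.33,0,0,0],
  [0.25,0,0,-0.48,0,0,0],
  [0.25,0,0,-0.48,0,0,0],
])

```text
clock: 10.7
tcp_pos: [0.5022, -0.0187, 0.1325]
orientation: [0.365, 3.114, 0.002]
contact_force: [0.8, 0.7, -1.8]
grip_width: 0.0384
```

Emit:
send_rows([
  [0.25,0.08,0.18,0,0,0,0],
  [0.25,0.18,0.4,0,0,0,0],
  [0.25,0.28,0.6,0,0,0,0],
  [0.25,0.36,0.8,0,0,0,0],
  [0.25,0.44,1,0,0,0,0],
  [0.25,0.44,1,0,0,0,0],
])

```text
clock: 11.2
tcp_pos: [0.4688, 0.1501, 0.1283]
orientation: [-0.351, -3.121, -0.005]
contact_force: [0.5, 0.6, -1.6]
grip_width: 0.0386
```

Emit:
send_rows([
  [0.25,0.08,0.18,0,0,0,0],
  [0.25,0.18,0.4,0,0,0,0],
  [0.25,0.28,0.6,0,0,0,0],
  [0.25,0.36,0.8,0,0,0,0],
  [0.25,0.43,0.95,0,0,0,0],
  [0.25,0.43,0.95,0,0,0,0],
  [0.25,0.43,0.95,0,0,0,0],
  [0.25,0.43,0.95,0,0,0,0],
])

```text
clock: 11.87
tcp_pos: [0.4402, 0.2953, 0.1281]
orientation: [-0.366, -3.12, 0.002]
contact_force: [-1.2, -0.1, -1.8]
grip_width: 0.0387
```

```bash
python3 go.py 440.8 298.3 45 k
```

```text
tcp [440.2 295.3 128.1] yaw 76.6 tilt 0.07 deg F [-1.2 -0.1 -1.8] w 38.7 t 11.9 j7 0.76
units shift [0.0009 0.0212 0.5541] turn [-0.0004 -0.0001 -0.    ]
```

Emit:
send_rows([
  [0.25,0.001,0.016,0.12,0,0,0],
  [0.25,0.001,0.016,0.26,0,0,0],
  [0.25,0.001,0.016,0.4,0,0,0],
  [0.25,0.001,0.016,0.5,0,0,0],
  [0.25,0.001,0.016,0.57,0,0,0],
  [0.25,0.001,0.016,0.61,0,0,0],
  [0.25,0.001,0.016,0.64,0,0,0],
  [0.25,0.001,0.016,0.66,0,0,0],
  [0.25,0.001,0.016,0.67,0,0,0],
  [0.25,0.001,0.016,0.67,0,0,0],
])

```text
clock: 12.7
tcp_pos: [0.4411, 0.2988, 0.0283]
orientation: [0.365, 3.12, 0.001]
contact_force: [-0.4, 0.1, -1.4]
grip_width: 0.0393
```

```bash
python3 go.py 440.8 298.3 23.5 k
```

```text
tcp [441.1 298.8  28.3] yaw 76.6 tilt 0.04 deg F [-0.4  0.1 -1.4] w 39.3 t 12.7 j7 0.80
units shift [ 0.0011 -0.0034  0.0317] turn [ 0.0002  0.0001 -0.    ]
```

Emit:
send_rows([
  [0.25,0,0,0.012,0,0,0],
  [0.25,0,0,0.022,0,0,0],
  [0.25,0,0,0.028,0,0,0],
  [0.25,0,0,0.032,0,0,0],
  [0.25,0,0,0.034,0,0,0],
  [0.25,0,0,0.034,0,0,0],
  [0.25,0,0,0.034,0,0,0],
])

```text
clock: 13.28
tcp_pos: [0.4408, 0.2988, 0.0236]
orientation: [-0.365, -3.12, -0.001]
contact_force: [-2.0, -0.9, 6.4]
grip_width: 0.0388
```

Contact (6 N). Release, rise, and head back towards the stack.

Emit:
send_rows([
  [0.5,0,0,0,0,0,0],
  [0.55,0,0,0,0,0,0],
  [0.65,0,0,0,0,0,0],
  [0.75,0,0,0,0,0,0],
  [0.75,0,0,0,0,0,0],
  [0.75,0,0,-0.1,0,0,0],
  [0.75,0,0,-0.25,0,0,0],
  [0.75,0,0,-0.45,0,0,0],
  [0.8,0,0,-0.65,0,0,0],
  [0.8,0,0,-0.75,0,0,0],
  [0.8,0,0,-0.75,0,0,0],
])

```text
clock: 14.2
tcp_pos: [0.4427, 0.3, 0.1389]
orientation: [0.365, 3.116, 0.008]
contact_force: [0.1, -0.2, 0.1]
grip_width: 0.068
```

Emit:
send_rows([
  [0.8,-0.08,-0.18,0,0,0,0],
  [0.8,-0.18,-0.4,0,0,0,0],
  [0.8,-0.28,-0.6,0,0,0,0],
  [0.8,-0.36,-0.8,0,0,0,0],
  [0.8,-0.44,-1,0,0,0,0],
  [0.8,-0.44,-1,0,0,0,0],
])

```text
clock: 14.7
tcp_pos: [0.4704, 0.1301, 0.1345]
orientation: [-0.379, -3.118, 0.006]
contact_force: [-0.5, -0.4, 0.5]
grip_width: 0.0682
```

```bash
python3 - <<'E'
from meas import *
from bench import r
f=r.grab_frame("scene"); t=r.grab_frame("top")
pickle.dump(f,open("s3.pkl","wb"));pickle.dump(t,open("t3.pkl","wb"))
a=cv2.resize(t["pixels"][235:280,315:365],(400,360),interpolation=cv2.INTER_CUBIC)
b=cv2.resize(f["pixels"][200:245,295:345],(400,360),interpolation=cv2.INTER_CUBIC)
c=cv2.resize(t["pixels"][265:299,198:236],(380,240)); d=cv2.resize(f["pixels"][265:309,440:484],(420,240))
cv2.imwrite("pics/c6.png",np.vstack([np.hstack([a,b]),np.hstack([c,d])])[:,:,::-1])
h=cv2.cvtColor(t["pixels"],cv2.COLOR_RGB2HSV).astype(int)
dark=((h[...,2]<100)&(h[...,1]<80)).astype(np.uint8)
rep(t,blob(t,dark,(340,257),14),.038,"ring")
E
python3 go.py 499.3 -19.7 110 59.4
```

```text
ring rect c 505.9 -22.6 size 68.7 60.1 long-axis deg 149.8 circ 505.2 -22.5 d 76.1
tcp [470.1 135.9 134.7] yaw 76.5 tilt 0.07 deg F [0.2 0.8 0.8] w 68.7 t 14.8 j7 1.06
units shift [-0.4323 -0.9628  0.1649] turn [-0.0003 -0.0002  0.0948]
```

View pics/c6.png

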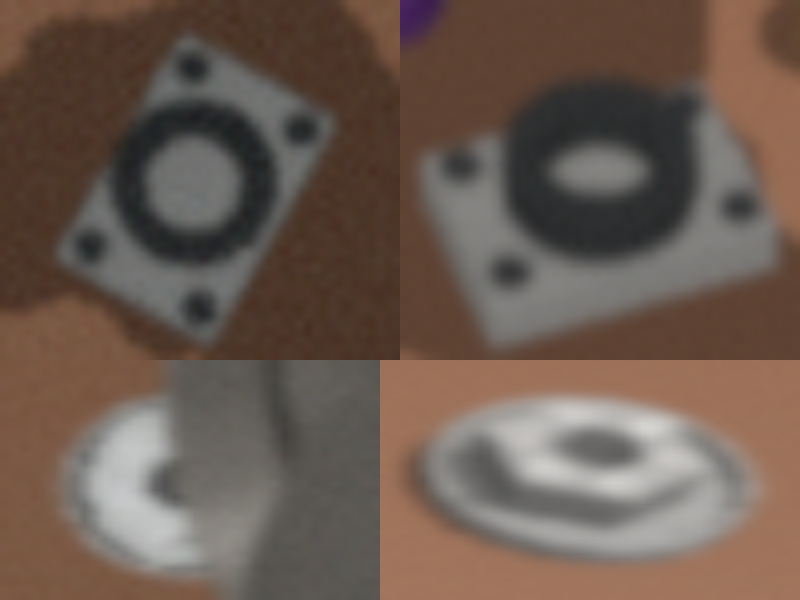

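The nut lies flat in the dish (bottom right crop). The ring is at crop (194,181), i.e. about pixel (338.9,257.2), on the flange. I'll refine the ring centre and also the jaw angle. The ring is round, so I'll use yaw ~76.

Run:
```python
from meas import *
t=load("t3"); g=cv2.cvtColor(t["pixels"],cv2.COLOR_RGB2GRAY)
m=(g<72).astype(np.uint8); z=np.zeros_like(m); z[244:272,326:353]=m[244:272,326:353]
for rect in [(247,269,328,351)]:
    z=np.zeros_like(m); a,b,c,d=rect; z[a:b,c:d]=m[a:b,c:d]
    n,l,st,ce=cv2.connectedComponentsWithStats(z); i=1+np.argmax(st[1:,4]); print(st[i],ce[i],plane(t,[ce[i]],.038)*1000)
print(plane(t,[[338.75,257.1]],.038)*1000)
```

```text
[328 247  22  21 248] [337.83870968 256.27822581] [[503.41692986 -15.38420746]]
[[501.31977982 -17.66251864]]
```

Emit:
send_rows([
  [0.8,-0.08,-0.18,0,0,0,0],
  [0.8,-0.18,-0.4,0,0,0,0],
  [0.8,-0.28,-0.6,0,0,0,0],
  [0.8,-0.36,-0.8,0,0,0,0],
  [0.8,-0.432,-0.963,0.1,0,0,0],
  [0.8,-0.432,-0.963,0.165,0,0,0],
  [0.8,-0.432,-0.963,0.165,0,0,0],
  [0.8,-0.432,-0.963,0.165,0,0,0],
])

```text
clock: 15.47
tcp_pos: [0.4995, -0.0163, 0.1097]
orientation: [-0.362, -3.118, -0.0]
contact_force: [-0.1, 0.4, -0.2]
grip_width: 0.0683
```

```bash
python3 go.py 499.3 -18 33 k
```

```text
tcp [499.5 -16.3 109.7] yaw 76.8 tilt 0.13 deg F [-0.1  0.4 -0.2] w 68.3 t 15.5 j7 1.43
units shift [-0.0024 -0.0111  0.5115] turn [-0.     -0.0007 -0.    ]
```

Emit:
send_rows([
  [0.8,-0.008,-0.008,0.12,0,0,0],
  [0.8,-0.008,-0.008,0.25,0,0,0],
  [0.8,-0.008,-0.008,0.37,0,0,0],
  [0.8,-0.008,-0.008,0.46,0,0,0],
  [0.8,-0.008,-0.008,0.515,0,0,0],
  [0.8,-0.008,-0.008,0.515,0,0,0],
  [0.8,-0.008,-0.008,0.515,0,0,0],
])

```text
clock: 16.05
tcp_pos: [0.5011, -0.0183, 0.0336]
orientation: [-0.362, -3.12, -0.001]
contact_force: [-0.6, 0.5, 0.3]
grip_width: 0.0681
```

```bash
python3 go.py 500.5 -18 32.5 k
```

```text
tcp [501.1 -18.3  33.6] yaw 76.8 tilt 0.03 deg F [-0.6  0.5  0.3] w 68.1 t 16.1 j7 1.50
units shift [0.0046 0.001  0.007 ] turn [ 0.0001 -0.0001  0.    ]
```

Emit:
send_rows([
  [0.75,0,0,0.006,0,0,0],
  [0.7,0,0,0.006,0,0,0],
  [0.65,0,0,0.006,0,0,0],
  [0.6,0,0,0.006,0,0,0],
  [0.5,0,0,0.006,0,0,0],
  [0.4,0,0,0.006,0,0,0],
  [0.4,0,0,0.006,0,0,0],
  [0.4,0,0,0.006,0,0,0],
])

```text
clock: 16.72
tcp_pos: [0.5018, -0.0187, 0.0337]
orientation: [0.365, 3.119, 0.003]
contact_force: [-2.3, 2.3, 9.5]
grip_width: 0.0512
```

```bash
python3 go.py 657 181.2 100 k
```

```text
tcp [501.8 -18.7  33.7] yaw 76.6 tilt 0.13 deg F [-2.3  2.3  9.5] w 51.2 t 16.7 j7 1.50
units shift [-0.6992  1.5365 -0.4383] turn [ 0.0006  0.0005 -0.    ]
```

Emit:
send_rows([
  [0.4,0,0,-0.02,0,0,0],
  [0.4,0,0,-0.06,0,0,0],
  [0.4,0,0,-0.13,0,0,0],
  [0.4,0,0,-0.25,0,0,0],
  [0.4,0,0,-0.4,0,0,0],
  [0.4,0,0,-0.5,0,0,0],
  [0.4,0,0,-0.5,0,0,0],
  [0.4,0,0,-0.5,0,0,0],
])

```text
clock: 17.38
tcp_pos: [0.5014, -0.0195, 0.1084]
orientation: [0.365, 3.118, 0.001]
contact_force: [0.1, -0.4, -2.6]
grip_width: 0.0511
```

```bash
python3 - <<'E'
from h import *
from bench import r
f=r.grab_frame("scene")
cv2.imwrite("pics/c7.png",cv2.resize(f["pixels"][150:250,270:370],None,fx=5,fy=5,interpolation=cv2.INTER_CUBIC)[:,:,::-1])
E
python3 go.py 657 181.2 108 k
```

```text
tcp [500.7 -19.4 107.5] yaw 76.7 tilt 0.02 deg F [-0.7 -0.2 -2.6] w 51.9 t 17.4 j7 1.44
units shift [-0.705   1.5421 -0.0027] turn [ 0.0001  0.0001 -0.    ]
```

View pics/c7.png

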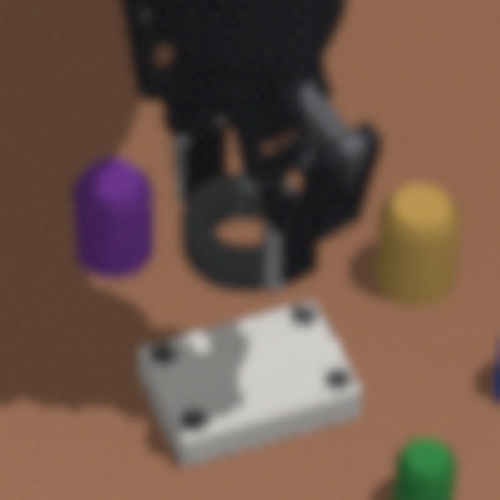

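The ring is held level (crop 240,230) and the flange is left alone on the bench. Measure the flange from this view and carry the ring to the post.

Emit:
send_rows([
  [0.4,-0.06,0.15,0,0,0,0],
  [0.4,-0.15,0.35,0,0,0,0],
  [0.4,-0.24,0.55,0,0,0,0],
  [0.4,-0.33,0.75,0,0,0,0],
  [0.4,-0.4,0.9,0,0,0,0],
  [0.4,-0.4,0.9,0,0,0,0],
])

```text
clock: 17.93
tcp_pos: [0.5926, 0.1044, 0.106]
orientation: [0.355, 3.121, 0.004]
contact_force: [0.4, 0.4, -1.5]
grip_width: 0.0512
```

Emit:
send_rows([
  [0.4,-0.06,0.15,0,0,0,0],
  [0.4,-0.15,0.35,0,0,0,0],
  [0.4,-0.24,0.5,0,0,0,0],
  [0.4,-0.3,0.62,0,0,0,0],
  [0.4,-0.305,0.642,0,0,0,0],
  [0.4,-0.305,0.642,0,0,0,0],
  [0.4,-0.305,0.642,0,0,0,0],
])

```text
clock: 18.52
tcp_pos: [0.656, 0.1799, 0.1059]
orientation: [-0.366, -3.118, 0.003]
contact_force: [0.0, -1.2, -1.5]
grip_width: 0.0516
```

```bash
python3 go.py 657 181.2 45 k
python3 - <<'E'
from meas import *
from bench import r
t=r.grab_frame("top"); s=r.grab_frame("scene")
for n,f,uv in (("t",t,(340,257)),("s",s,(320,230))):
    h=cv2.cvtColor(f["pixels"],cv2.COLOR_RGB2HSV).astype(int)
    rep(f,blob(f,((h[...,1]<70)&(h[...,2]>70)).astype(np.uint8),uv,35),.02,"flange "+n)
    pickle.dump(f,open(n+"4.pkl","wb"))
E
```

```text
tcp [656.  179.9 105.9] yaw 76.6 tilt 0.19 deg F [ 0.  -1.2 -1.5] w 51.6 t 18.5 j7 1.17
units shift [-0.0055  0.0111  0.4062] turn [-0.0007 -0.0007 -0.    ]
flange t rect c 499.7 -18.9 size 86.9 60.5 long-axis deg 149.8 circ 499.9 -18.7 d 98.8
flange s rect c 477.8 -17.7 size 146.1 124.2 long-axis deg 36.6 circ 470.5 -8.0 d 176.8
```

Emit:
send_rows([
  [0.4,-0.005,0.009,0.1,0,0,0],
  [0.4,-0.005,0.009,0.22,0,0,0],
  [0.4,-0.005,0.009,0.33,0,0,0],
  [0.4,-0.005,0.009,0.42,0,0,0],
  [0.4,-0.005,0.009,0.48,0,0,0],
  [0.4,-0.005,0.009,0.52,0,0,0],
  [0.4,-0.005,0.009,0.54,0,0,0],
  [0.4,-0.005,0.009,0.55,0,0,0],
  [0.4,-0.005,0.009,0.55,0,0,0],
])

```text
clock: 19.37
tcp_pos: [0.6586, 0.1823, 0.0252]
orientation: [0.365, 3.12, 0.0]
contact_force: [-0.3, 0.4, -1.1]
grip_width: 0.0516
```

```bash
python3 go.py 657 181.2 19.7 k
```

```text
tcp [658.6 182.3  25.2] yaw 76.6 tilt 0.03 deg F [-0.3  0.4 -1.1] w 51.6 t 19.4 j7 1.19
units shift [ 0.0088 -0.0095  0.0366] turn [ 0.0001  0.0002 -0.    ]
```

Emit:
send_rows([
  [0.4,0.004,-0.005,0.012,0,0,0],
  [0.4,0.004,-0.005,0.022,0,0,0],
  [0.4,0.004,-0.005,0.03,0,0,0],
  [0.4,0.004,-0.005,0.036,0,0,0],
  [0.4,0.004,-0.005,0.04,0,0,0],
  [0.4,0.004,-0.005,0.04,0,0,0],
  [0.4,0.004,-0.005,0.04,0,0,0],
])

```text
clock: 19.95
tcp_pos: [0.6576, 0.1818, 0.0199]
orientation: [0.365, 3.12, 0.001]
contact_force: [-3.6, -0.7, 5.3]
grip_width: 0.0515
```

Emit:
send_rows([
  [0.65,0,0,0,0,0,0],
  [0.7,0,0,0,0,0,0],
  [0.75,0,0,0,0,0,0],
  [0.8,0,0,0,0,0,0],
  [0.8,0,0,0,0,0,0],
  [0.8,0,0,-0.1,0,0,0],
  [0.8,0,0,-0.25,0,0,0],
  [0.8,0,0,-0.45,0,0,0],
  [0.8,0,0,-0.65,0,0,0],
  [0.8,0,0,-0.65,0,0,0],
])

```text
clock: 20.78
tcp_pos: [0.6617, 0.1823, 0.1242]
orientation: [0.365, 3.11, 0.007]
contact_force: [1.5, 0.4, 0.9]
grip_width: 0.0685
```

Emit:
send_rows([
  [0.85,0.06,-0.15,0,0,0,0],
  [0.85,0.15,-0.35,0,0,0,0],
  [0.85,0.24,-0.55,0,0,0,0],
  [0.85,0.33,-0.75,0,0,0,0],
  [0.85,0.4,-0.9,0,0,0,0],
  [0.85,0.4,-0.9,0,0,0,0],
])

```text
clock: 21.28
tcp_pos: [0.5648, 0.0583, 0.1172]
orientation: [-0.375, -3.117, 0.004]
contact_force: [-0.6, 0.5, -0.5]
grip_width: 0.0726
```

```bash
python3 - <<'E'
from h import *
from bench import r
f=r.grab_frame("scene"); t=r.grab_frame("top")
b=cv2.resize(f["pixels"][305:350,325:375],(400,360),interpolation=cv2.INTER_CUBIC)
a=cv2.resize(t["pixels"][177:222,238:288],(400,360),interpolation=cv2.INTER_CUBIC)
cv2.imwrite("pics/c8.png",np.hstack([a,b])[:,:,::-1])
E
python3 go.py 499.7 -18.9 90 59.7
```

```text
tcp [568.1  63.3 117.6] yaw 76.5 tilt 0.08 deg F [ 0.4  1.2 -0.2] w 72.3 t 21.4 j7 1.31
units shift [ 0.316  -0.6396  0.1828] turn [0.0003 0.0003 0.0935]
```

View pics/c8.png

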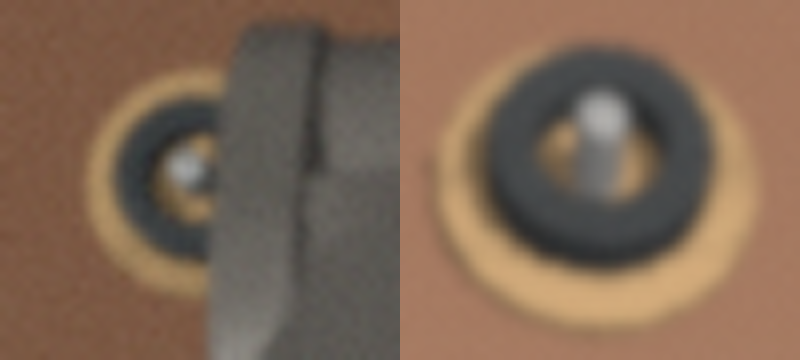

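The ring lies flat over the post (scene crop 600,155). Next, the flange.

Emit:
send_rows([
  [0.88,0.07,-0.15,0,0,0,0.03],
  [0.88,0.16,-0.35,0,0,0,0.06],
  [0.88,0.26,-0.55,0,0,0,0.093],
  [0.88,0.316,-0.64,0.05,0,0,0.093],
  [0.88,0.316,-0.64,0.18,0,0,0.093],
  [0.88,0.316,-0.64,0.18,0,0,0.093],
  [0.88,0.316,-0.64,0.18,0,0,0.093],
])

```text
clock: 21.97
tcp_pos: [0.5004, -0.0171, 0.0894]
orientation: [-0.813, -3.034, -0.0]
contact_force: [0.1, -0.5, -0.6]
grip_width: 0.0754
```

```bash
python3 go.py 499.7 -18.9 30 59.7
```

```text
tcp [500.4 -17.1  89.4] yaw 60.0 tilt 0.03 deg F [ 0.1 -0.5 -0.6] w 75.4 t 22.0 j7 1.22
units shift [-0.0022 -0.0126  0.3963] turn [ 0.     -0.0002  0.0017]
```

Emit:
send_rows([
  [0.88,-0.002,-0.01,0.1,0,0,0.0],
  [0.88,-0.002,-0.01,0.22,0,0,0],
  [0.88,-0.002,-0.01,0.33,0,0,0],
  [0.88,-0.002,-0.01,0.4,0,0,0],
  [0.88,-0.002,-0.01,0.45,0,0,0],
  [0.88,-0.002,-0.01,0.48,0,0,0],
  [0.88,-0.002,-0.01,0.48,0,0,0],
  [0.88,-0.002,-0.01,0.48,0,0,0],
])

```text
clock: 22.63
tcp_pos: [0.4997, -0.0196, 0.0178]
orientation: [0.815, 3.033, 0.0]
contact_force: [-0.4, -0.1, 0.2]
grip_width: 0.075
```

```bash
python3 go.py 499.7 -18.9 16.5 59.7
```

```text
tcp [499.7 -19.6  17.8] yaw 59.9 tilt 0.03 deg F [-0.4 -0.1  0.2] w 75.0 t 22.6 j7 1.29
units shift [0.0024 0.0041 0.0089] turn [0.0001 0.0001 0.0012]
```

Emit:
send_rows([
  [0.82,0,0.002,0.008,0,0,0],
  [0.76,0,0.002,0.008,0,0,0],
  [0.7,0,0.002,0.008,0,0,0],
  [0.65,0,0.002,0.008,0,0,0],
  [0.55,0,0.002,0.008,0,0,0],
  [0.45,0,0.002,0.008,0,0,0],
  [0.45,0,0.002,0.008,0,0,0],
  [0.45,0,0.002,0.008,0,0,0],
], squeeze=70)

```text
clock: 23.3
tcp_pos: [0.5003, -0.0188, 0.0174]
orientation: [0.815, 3.033, 0.003]
contact_force: [-1.7, 2.4, 11.4]
grip_width: 0.0557
```

Emit:
send_rows([
  [0.45,0,0,-0.02,0,0,0],
  [0.45,0,0,-0.06,0,0,0],
  [0.45,0,0,-0.13,0,0,0],
  [0.45,0,0,-0.25,0,0,0],
  [0.45,0,0,-0.4,0,0,0],
  [0.45,0,0,-0.5,0,0,0],
  [0.45,0,0,-0.5,0,0,0],
  [0.45,0,0,-0.5,0,0,0],
])

```text
clock: 23.97
tcp_pos: [0.4997, -0.0193, 0.092]
orientation: [0.815, 3.032, 0.001]
contact_force: [-0.1, 0.8, -2.9]
grip_width: 0.0558
```

```bash
python3 - <<'E'
from h import *
from bench import r
f=r.grab_frame("scene")
cv2.imwrite("pics/c9.png",cv2.resize(f["pixels"][150:250,270:370],None,fx=5,fy=5,interpolation=cv2.INTER_CUBIC)[:,:,::-1])
E
python3 go.py 627.6 -146.2 92 122.2
```

```text
tcp [499.  -19.3  91.1] yaw 59.9 tilt 0.01 deg F [ 0.3  0.7 -3.9] w 55.6 t 24.0 j7 1.22
units shift [-1.166  -0.3021 -0.0061] turn [ 1.00e-04 -0.00e+00 -3.46e-01]
```

View pics/c9.png

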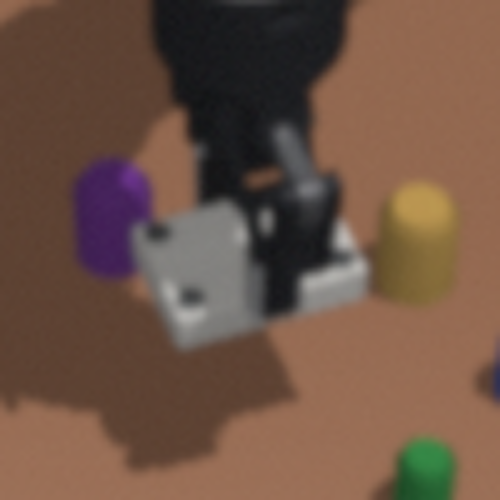

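The flange is held level (crop 250,265), and the finger tips are a few mm above its underside. I'll carry it to the tray and turn it by -62°.

Emit:
send_rows([
  [0.45,-0.08,-0.02,0,0,0,-0.025],
  [0.45,-0.17,-0.05,0,0,0,-0.06],
  [0.45,-0.27,-0.08,0,0,0,-0.095],
  [0.45,-0.37,-0.1,0,0,0,-0.13],
  [0.45,-0.47,-0.13,0,0,0,-0.165],
  [0.45,-0.57,-0.15,0,0,0,-0.2],
  [0.45,-0.67,-0.17,0,0,0,-0.235],
  [0.45,-0.77,-0.2,0,0,0,-0.27],
  [0.45,-0.86,-0.22,0,0,0,-0.305],
  [0.45,-0.93,-0.24,0,0,0,-0.33],
  [0.45,-0.97,-0.25,0,0,0,-0.346],
  [0.45,-0.97,-0.25,0,0,0,-0.346],
  [0.45,-0.97,-0.25,0,0,0,-0.346],
  [0.45,-0.97,-0.25,0,0,0,-0.346],
])

```text
clock: 25.18
tcp_pos: [0.6053, -0.1242, 0.0901]
orientation: [0.868, -3.017, -0.002]
contact_force: [-0.2, -0.2, -4.4]
grip_width: 0.0557
```

```bash
python3 go.py 627.6 -146.2 40 122.2
```

```text
tcp [ 605.3 -124.2   90.1] yaw 122.1 tilt 0.15 deg F [-0.2 -0.2 -4.4] w 55.7 t 25.2 j7 2.31
units shift [-0.0485 -0.2042  0.3333] turn [ 0.0006 -0.0005 -0.0005]
```

Emit:
send_rows([
  [0.45,-0.02,-0.08,0,0,0,0],
  [0.45,-0.0485,-0.204,0,0,0,0],
  [0.45,-0.0485,-0.204,0.08,0,0,0],
  [0.45,-0.0485,-0.204,0.2,0,0,0],
  [0.45,-0.0485,-0.204,0.3,0,0,0],
  [0.45,-0.0485,-0.204,0.38,0,0,0],
  [0.45,-0.0485,-0.204,0.4,0,0,0],
  [0.45,-0.0485,-0.204,0.4,0,0,0],
  [0.45,-0.0485,-0.204,0.4,0,0,0],
])

```text
clock: 25.93
tcp_pos: [0.6291, -0.1467, 0.0315]
orientation: [-0.871, 3.018, -0.0]
contact_force: [-0.6, 0.6, -3.7]
grip_width: 0.0558
```

```bash
python3 go.py 627.6 -146.2 21.5 122.2
```

```text
tcp [ 629.1 -146.7   31.5] yaw 122.2 tilt 0.02 deg F [-0.6  0.6 -3.7] w 55.8 t 25.9 j7 2.35
units shift [0.0068 0.008  0.0669] turn [-0.0001  0.0001 -0.0001]
```

Emit:
send_rows([
  [0.45,0.004,0.005,0.015,0,0,0],
  [0.45,0.004,0.005,0.03,0,0,0],
  [0.45,0.004,0.005,0.043,0,0,0],
  [0.45,0.004,0.005,0.053,0,0,0],
  [0.45,0.004,0.005,0.06,0,0,0],
  [0.45,0.004,0.005,0.065,0,0,0],
  [0.45,0.004,0.005,0.068,0,0,0],
  [0.45,0.004,0.005,0.068,0,0,0],
  [0.45,0.004,0.005,0.068,0,0,0],
])

```text
clock: 26.68
tcp_pos: [0.628, -0.1466, 0.0216]
orientation: [-0.871, 3.019, 0.0]
contact_force: [-2.7, 0.9, 4.8]
grip_width: 0.0558
```

Contact (about 9 N change) at the expected height of 21.6 mm. Release and rise.

Emit:
send_rows([
  [0.68,0,0,0,0,0,0],
  [0.73,0,0,0,0,0,0],
  [0.8,0,0,0,0,0,0],
  [0.88,0,0,0,0,0,0],
  [0.88,0,0,0,0,0,0],
  [0.88,0,0,-0.1,0,0,0],
  [0.88,0,0,-0.25,0,0,0],
  [0.88,0,0,-0.5,0,0,0],
  [0.88,0,0,-0.75,0,0,0],
  [0.88,0,0,-1,0,0,0],
  [0.88,0,0,-1,0,0,0],
])

```text
clock: 27.6
tcp_pos: [0.6326, -0.1478, 0.1795]
orientation: [-0.867, 3.007, -0.009]
contact_force: [1.5, 0.4, 1.2]
grip_width: 0.0755
```

Emit:
send_rows([
  [0.88,0.2,0.2,0,0,0,0],
  [0.88,0.4,0.4,0,0,0,0],
  [0.88,0.6,0.6,0,0,0,0],
  [0.88,0.8,0.8,0,0,0,0],
  [0.88,0.9,0.9,0,0,0,0],
  [0.88,0.9,0.9,0,0,0,0],
  [0.88,0.9,0.9,0,0,0,0],
  [0.88,0.9,0.9,0,0,0,0],
])

```text
clock: 28.27
tcp_pos: [0.4432, -0.1044, 0.1715]
orientation: [-0.871, 3.017, -0.001]
contact_force: [0.2, -0.1, 0.4]
grip_width: 0.0747
```

```bash
python3 - <<'E'
from h import *
from bench import r
f=r.grab_frame("scene"); t=r.grab_frame("top")
pickle.dump(f,open("s9.pkl","wb"));pickle.dump(t,open("t9.pkl","wb"))
w=lambda im,a,b,c,d: cv2.resize(im["pixels"][a:b,c:d],(200,200),interpolation=cv2.INTER_CUBIC)
T=[w(t,*q) for q in ((251,287,428,464),(264,300,199,235),(181,217,245,281),(179,239,358,418))]
S=[w(f,*q) for q in ((145,181,222,258),(268,304,444,480),(308,348,330,370),(205,265,207,267))]
cv2.imwrite("pics/c10.png",np.vstack([np.hstack(T),np.hstack(S)])[:,:,::-1])
E
python3 go.py
```

```text
tcp [ 443.4 -104.4  171.2] yaw 122.2 tilt 0.08 deg F [0.1 0.5 0.1] w 74.9 t 28.4 j7 2.26
```

View pics/c10.png

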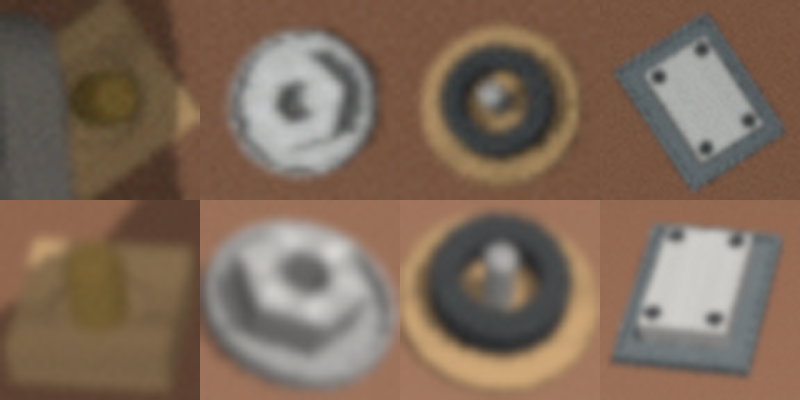

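The final crops show the plug in the hole, the nut in the dish, the ring over the post and the flange in the tray. All lie flat, near centre and released, and the arm is clear. I'm handing in.

```bash
python3 -c "
from bench import r
print(r.hand_in())"
python3 - <<'E'
from h import *
a,b=load("top0")["pixels"].astype(int),load("t9")["pixels"].astype(int)
for n,(u,v,k) in dict(jar=(181,208,16),pliers=(505,210,32)).items(): print(n,abs(a-b)[v-k:v+k,u-k:u+k].mean().round(1))
E
```

```text
the job is handed in; nothing more can be done
None
jar 2.6
pliers 2.1
```

I took the stack apart in order and handed the job in at about 28 s: the plug is in the block, the nut in the dish, the ring over the post and the flange plate in the tray. Each part was lowered until light contact showed on the wrist force (about 5–6 N), then released. The hand-in reports no verdict.

My last camera check showed all four parts flat and roughly centred in their holders. I judged this by eye and did not measure the final offsets; the plug was in the arm's shadow, but it is upright in both views. The arm was clear, with contact force near zero. The jar and pliers look unmoved, because their top-view pixels before and after differ only at noise level.

Two checks did not agree fully:
- **Grip widths:** they read 1–3 mm under the part sizes (24.1, 39.2, 51.5 and 55.8 mm for 26, 40, 54 and 58 mm). I put this down to pad compression, and nothing slipped.
- **Failed measurements:** colour masks failed for the plug top (it was in shadow), one ring fit and the scene-view flange fit. For these I used other views or ring and flange estimates instead.

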